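# Clamp a mended bronze sherd and hold the pressure

## Task

Two bronze sherds lie freshly glued on the cork bed of the blue mending press. Push the press's sprung arm down by its red tab until the catch holds it by itself and take the gripper off it; then press the green knob on the arm down 12 mm, never to the bottom of its stroke, and finish while still holding it there, leaving the jar, the copper tube and the pliers undisturbed. The program ends with the robot holding the knob down, not letting go.

Things in the scene. Friction and masses are not known exactly. Their poses are not given: they have to be found in the camera images.
- press: Blue mending press, fixed. Base plate 300 x 110 x 12 mm (155 mm to its -x, 145 mm to its +x side). Origin on the table, straight below the green knob's axis when the arm is level. Own x points from the red tab to the hinge; the hinge axis is parallel to own y, at x +110, z 90 mm. Under the knob: cork bed with sherds, tops at 46 mm. Catch post at x -60 to -84 mm, 74 mm high.
- clamp_arm (a joint): Angle of the aluminium arm, rad: 0 = sprung up, tab end raised 0.35 rad above level; grows as pressed; 0.35 = level. Lifts the tab with 2 to 4 N, up to about 8 N while passing the catch. The catch snaps over at about 0.345 to 0.355, so press on to the rigid stop at 0.362; let go, the arm then rests on the catch near 0.35. Not pushed that far, it springs back up to 0.
- tab_top (a point): Centre of the top face of the red tab (64 mm along the arm x 60 mm wide x 14 mm thick) at the arm's free end, 240 mm from the hinge axis, 10 mm above the arm's centre line (which passes through the hinge axis). Arm level: press x -130 mm, height 100 mm; arm up: x -112 mm, height 182 mm. Own x runs along the arm to the hinge, z square to the top face.
- plunger (a joint): Travel of the green knob into its sleeve, m: 0 = fully out, 0.022 = bottomed. Spring: 2.5 N to start moving, then 0.45 N per mm more, so about 8 N at 12 mm.
- knob_top (a point): Centre of the flat top of the green mushroom knob (40 mm across, 16 mm thick) on the arm, 110 mm from the hinge axis; 68 mm above the arm's centre line when out. Arm level: top 158 mm above the table, straight above the press origin; pressed 12 mm: 146 mm (the push may also sink the arm 1 mm onto its stop). It moves square to the arm.
- catch (a joint): Retraction of the brass catch slide under the arm, m: 0 = sprung out (also when engaged over the arm's pin), up to about 0.008 while the pin is passing. It works by itself; do not touch it.
- pigment_jar: Dark red jar with a white lid, 60 mm across, 85 mm high, standing loose beside the press. Origin at the centre of its underside.
- copper_tube: Copper tube offcut, 56 mm across, 110 mm high, standing loose on end. Origin at the centre of its lower end.
- pliers: Pliers with one yellow and one black handle, lying flat and loose, 160 mm long, about 60 mm wide, 16 mm high. Origin on the table near the middle; jaws towards own +x.
Mind the look-alikes: they are no part of the job. What is shaped like the copper_tube but yellow is not meant. Leave any yellow look-alike of the pigment_jar alone.

How it is judged:
On the way:
1. the arm is down and stays down on its catch with the robot off the press, the knob still out (value of joint clamp_arm above 0.335 rad and value of joint each of catch, plunger below 0.003 m and contact force between each of the fingers, the arm and press below 0.3 N), for 0.2 s.
At the end, for the whole second after the job is handed in: The arm is latched down (joint above 0.335 rad, catch sprung out), the fingers are pressing with more than 3 N and hold the knob between 9 and 15 mm of travel through the last second; jar, tube and pliers are within 20 mm of where they started and the jar and tube stand upright (value of joint clamp_arm above 0.335 rad and value of joint catch below 0.003 m and value of joint plunger between 0.009 and 0.015 m and contact force between the fingers and press above 3 N and distance of each of pigment_jar, copper_tube, pliers from where it was at the start of the episode below 0.02 m and angle between each of pigment_jar, copper_tube's own z axis and vertical below 0.2 rad); the arm keeps its last pose, push and grip.
It fails at once if the knob is pressed to the bottom of its stroke (beyond 20 mm) (value of joint plunger above 0.02 m).
It fails at once if the jar, the tube or the pliers are shoved more than 30 mm (distance of any of pigment_jar, copper_tube, pliers from where it was at the start of the episode above 0.03 m).
It also fails if it takes over 42 s, if anything falls off the work surface, if the arm or the gripper's body presses on something with over 40 N, if the wrist force passes 120 N, or if a joint passes its speed limit or range.

## Robot

A 7-joint arm with a two-finger parallel gripper is mounted at the origin on the work surface. World frame = base frame: x ahead of the robot, y to its left, z up, the work surface at z = 0. Lengths are in m, angles in rad, forces in N, time in s.
With the tool pointing down it reaches from about 0.35 to 0.9 m from the base axis. Payload 8.1 kg.
Tool frame: the origin (TCP) lies on the front face of the gripper's body, between the roots of the fingers; the fingertips stand 66 mm ahead of it and the grasp point (between the pads) lies 47 mm ahead of it (arm.finger_overhang is the distance from the TCP to the fingertips, in m); z points along the fingers, y is the line along which they close (so a half turn about z gives the same grasp; the last joint's range is limited). The gripper opens to 92 mm and grips with 3 to 60 N. Pads are 19 mm wide; open, the fingers measure 130 mm over their backs; the gripper's body (75 mm by 190 mm) begins 47 mm behind the grasp point.
Start: joints at [1.135, 0.434, 0.025, 1.573, -0.012, 1.134, -0.075], TCP at [0.204, -0.591, 0.292] pointing down, gripper open.
Joint ranges: [-2.62, 2.62], [-0.44, 2.09], [-1.27, 1.32], [0.08, 2.57], [-1.32, 4.46], [0.12, 2], [-2.74, 2.74]. Speed limits (rad/s): [2.22, 2.22, 3.01, 3.01, 3.14, 3.14, 3.14].

## Interface

Orientations are given as a rotation vector (axis times angle).
In Python, from cell import readout, cams, workorder, spotter, arm gives the robot as it stands.
- The arm moves only by the shell command python3 -m creep FILE [FORCE], which reads ROWS from the file FILE. ROWS is a JSON list that holds a single list of rows (three levels of brackets), with 1 to 10 rows, each of 5 numbers: dx, dy, dz in normalised numbers (1 is 0.6 m), then a turn about the tool's z in a scale on which 1.0 is 4 rad, then the opening from 0.0 (shut) to 1.0 (fully open); each row shifts and turns the commanded pose from where the row before left it, along the tool's axes as they then stand; what a row does not reach is not made up. A row lasts 1/10 s, in which the tool goes at most 0.05 m and 0.15 rad, less where a joint would pass 70% of its speed; a pose out of reach is approached as far as the arm can. The fingers move at their own pace and stop on an object; FORCE is the grip in N (left out, the last holds). Time passes only in rows, so rows that do not move let the fingers close. It prints the time, the measured TCP pose, the force, the opening and the grip force at its end. No shift or turn number may pass 1 either way. Input that does not fit is refused with a message, and nothing moves.
- readout.observe(): the state, without advancing time (a new reading comes with each control period).
- cams.get_image(name): name is "scene" or "top" or "wrist"; returns a dict with "image" (420x560x3 uint8, blue, green, red), "fx", "fy", "cx", "cy" (pixels), "cam_to_world" (4x4, takes a point from camera to world coordinates); the wrist camera has in their place "mount" (4x4, takes a point from camera to tool coordinates, whose origin is the TCP and whose axes are the flange's). Camera axes: x right, y down, z forward; pixel columns grow to the right and rows downward; lengths in m; the calibration is good to about 2 mm. A picture is of the moment at which its call begins: read the wrist's pose just before it. There is no depth.
- workorder.sign_off(): hands the job in; it is judged then, once.
Trained networks look in a picture, given as the dict that the camera call returned (one of the last four; its "shot" number tells which), for a name from the list of things; names that differ only in an ending like _2 or _b are one class to them, and where a whole thing is asked for, a point or a joint stands for the part that bears it (a point fixed in the world has none). Each returns a list of dicts, best first, with "score" (0 to 1); they miss things now and then, are a little off and sometimes report something else, mostly with a low value. They report only what shows in the picture. A call takes as long as a camera call. They do not tell look-alikes from the thing itself.
- spotter.boxes_of(picture, name): "centre" ([x, y, z] in m, in the coordinates of the camera as it stood for that picture, good to about 4 mm: the middle of the surface that is visible of it).
The state is a dict: "clock": time; "joints": joint angles; "dq": joint speeds; "joint_efforts": joint torques, N m; "position": TCP position; "ee_rot": TCP orientation; "force": force on the tool from outside, world axes, zero at the start; "ft_torque": the same for the moment, N m; "width": opening from 0.0 (shut) to 1.0 (fully open); "gripper_force": force on a finger pad.
Only numpy, scipy, OpenCV 4.12 (cv2) and the standard library are available. Lean on these libraries where they do the work, as an engineer would, in place of code of your own. Each camera call takes 0.05 s, during which the arm holds its last target. There are 200 camera calls.

## Working session

There is one attempt and no reset: what is moved stays moved. The work goes in short steps, Python scripts to look and compute and a shell command to move; the robot and the scene stay as the last step left them, time stands still between calls to the robot, and variables do not carry over. Pictures are saved under pics/ and viewed, at most 10 in all, crops included, and the job is handed in when it is done.

```bash
mkdir -p pics; cat > h.py <<'E'
from cell import readout,cams,workorder,spotter,arm
import numpy as np,cv2
from scipy.spatial.transform import Rotation as R
def look(cam,names,save=None):
    s=readout.observe(); p=cams.get_image(cam)
    if save: cv2.imwrite('pics/'+save,p['image'])
    if cam=='wrist':
        T=np.eye(4);T[:3,:3]=R.from_rotvec(s['ee_rot']).as_matrix();T[:3,3]=s['position'];T=T@np.array(p['mount'])
    else: T=np.array(p['cam_to_world'])
    for n in names:
        for b in spotter.boxes_of(p,n)[:3]:
            w=T@np.r_[b['centre'],1]; print(cam,n,round(b['score'],2),w[:3].round(3))
    return p,T,s
E
python3 - <<'E'
from h import *
N=['press','tab_top','knob_top','pigment_jar','copper_tube','pliers']
for c in ['scene','top']: p,T,s=look(c,N,c+'.png'); print(T.round(3).tolist(),p['fx'],p['cx'],p['cy'])
print(s)
a=cv2.imread('pics/scene.png');b=cv2.imread('pics/top.png')
E
```

```text
scene press 0.72 [0.61  0.005 0.041]
scene tab_top 0.73 [ 0.593 -0.005  0.149]
scene knob_top 0.58 [ 0.627 -0.007  0.186]
scene pigment_jar 0.94 [ 0.549 -0.202  0.049]
scene pigment_jar 0.6 [ 0.645 -0.185  0.056]
scene copper_tube 0.84 [0.547 0.197 0.07 ]
scene copper_tube 0.78 [0.515 0.286 0.076]
scene pliers 0.89 [0.698 0.207 0.007]
[[-0.864, 0.263, -0.43, 1.089], [0.504, 0.465, -0.728, 0.834], [0.009, -0.845, -0.534, 0.707], [0.0, 0.0, 0.0, 1.0]] 475.8437889485364 288.6932973564266 215.36159311703915
top press 0.68 [ 0.575 -0.004  0.045]
top tab_top 0.78 [ 0.539 -0.008  0.173]
top knob_top 0.86 [ 0.622 -0.013  0.192]
top knob_top 0.54 [ 0.631 -0.197  0.085]
top pigment_jar 0.58 [ 0.527 -0.203  0.085]
top pigment_jar 0.56 [ 0.632 -0.196  0.086]
top copper_tube 0.97 [0.53  0.186 0.087]
top copper_tube 0.84 [0.495 0.287 0.079]
top pliers 0.94 [0.686 0.192 0.016]
[[0.009, -0.985, 0.171, 0.469], [-1.0, -0.01, -0.007, 0.071], [0.009, -0.171, -0.985, 1.152], [0.0, 0.0, 0.0, 1.0]] 517.0611669577252 288.5562256877828 212.00273973982445
{'clock': 0.35, 'joints': array([ 1.13541598,  0.43468364,  0.02498282,  1.573423  , -0.01157914,
        1.1340168 , -0.07510545]), 'dq': array([ 6.51604722e-04, -2.09681437e-03, -9.43104378e-04, -2.05369398e-03,
        5.96021484e-04, -6.12806195e-05, -2.09658098e-03]), 'joint_efforts': array([-1.28742682e-03, -6.66960454e+01,  9.82144251e-01, -3.14336336e+01,
       -6.07822090e-02,  3.69479810e-02,  6.95097970e-05]), 'position': array([ 0.2041076 , -0.59062814,  0.29204109]), 'ee_rot': array([-3.09785973e+00, -5.20154856e-01,  1.90326575e-04]), 'force': array([-0.56200515,  0.19633304,  0.03967957]), 'ft_torque': array([ 0.02305302, -0.02118792, -0.02886566]), 'gripper_force': 0.0, 'width': 1.0006339154601043}
```

View pics/top.png

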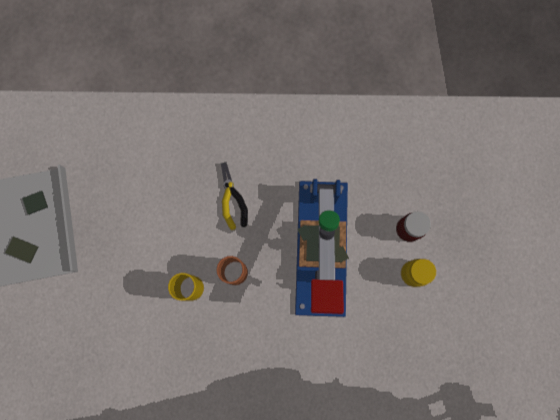

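View pics/scene.png

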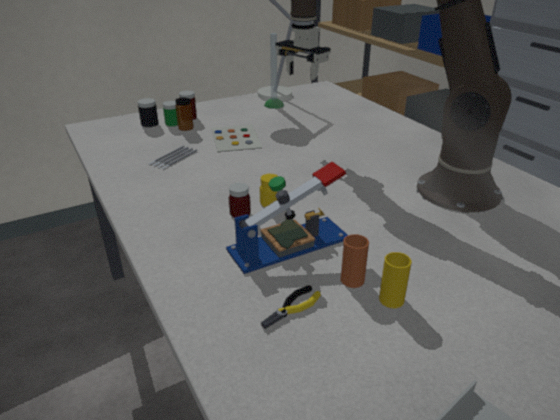

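```bash
cat >> h.py <<'E'
def plane(uv,p,T,z):
    d=T[:3,:3]@np.array([(uv[0]-p['cx'])/p['fx'],(uv[1]-p['cy'])/p['fy'],1]);o=T[:3,3]
    return o+d*(z-o[2])/d[2]
def masks(im):
    h=cv2.cvtColor(im,cv2.COLOR_BGR2HSV); H,S,V=cv2.split(h)
    return dict(blue=((H>100)&(H<130)&(S>130)),red=(((H<6)|(H>174))&(S>180)&(V>100)),green=((H>50)&(H<90)&(S>130)))
def big(m):
    n,l,st,c=cv2.connectedComponentsWithStats(m.astype('uint8')); i=1+st[1:,4].argmax(); return l==i,c[i],st[i]
E
python3 - <<'E'
from h import *
p,T,s=look('top',[])
m=masks(p['image'])
for k,z in [('red',.182),('green',.1916)]:
    b,c,st=big(m[k]); print(k,c,st,plane(c,p,T,z).round(4))
    q=cv2.boxPoints(cv2.minAreaRect(np.argwhere(b)[:,::-1].astype('float32'))); print([plane(x,p,T,z).round(4)[:2].tolist() for x in q])
b=m['blue']; q=cv2.boxPoints(cv2.minAreaRect(np.argwhere(cv2.morphologyEx(b.astype('uint8'),cv2.MORPH_OPEN,np.ones((2,2))))[:,::-1].astype('float32')))
print(q); print([plane(x,p,T,.012).round(4)[:2].tolist() for x in q])
p,T,s=look('scene',[])
for k,z in [('red',.182),('green',.1916)]:
    b,c,st=big(masks(p['image'])[k]); print(k,c,st,plane(c,p,T,z).round(4))
E
```

```text
red [327.37938363 295.97236982] [312 280  31  33 941] [ 0.4804 -0.0088  0.182 ]
[[0.4529, 0.0199], [0.51, 0.0179], [0.5085, -0.0382], [0.4514, -0.0356]]
green [328.89506173 220.28395062] [319 211  21  20 324] [ 0.621  -0.0114  0.1916]
[[0.6385, 0.0072], [0.6389, -0.0306], [0.6027, -0.0303], [0.6023, 0.0072]]
[[296.75922 315.70654]
 [298.32812 180.7829 ]
 [347.461   181.35419]
 [345.8921  316.27783]]
[[0.4397, 0.0436], [0.7391, 0.0419], [0.739, -0.0694], [0.4394, -0.0628]]
red [328.4738806  172.16044776] [314 163  30  20 268] [ 0.4847 -0.0033  0.182 ]
green [170.45454545 117.04848485] [164 110  13  16 165] [ 0.7053 -0.5188  0.1916]
```

Units first: shifts go in shares of 0.6 m and turns go in shares of 4 rad. So -0.042 m is -0.07, 0.019 m is 0.0317, 0.116 rad is 0.029.

```bash
echo '[[[0, 0, 0, 0.029, 0], [0, 0, 0, 0.029, 0], [0, 0, 0, 0.029, 0], [0.0317, -0.07, 0, 0, 0], [0.0317, -0.07, 0, 0, 0], [0.0317, -0.07, 0, 0, 0], [0.0317, -0.07, 0, 0, 0], [0.0317, -0.07, 0, 0, 0], [0.0317, -0.07, 0, 0, 0], [0.0317, -0.07, 0, 0, 0]]]' > m.json && python3 -m creep m.json 10; echo '[[[0.0317, -0.07, 0, 0, 0], [0.0317, -0.07, 0, 0, 0], [0.0317, -0.07, 0, 0, 0], [0.0317, -0.07, 0, 0, 0], [0.0317, -0.07, 0, 0, 0], [0.0317, -0.07, 0, 0, 0], [0.0317, -0.0667, 0, 0, 0], [0, 0, 0, 0, 0]]]' > m.json && python3 -m creep m.json
```

```text
clock: 1.8
position: [0.3421, -0.2971, 0.2925]
ee_rot: [3.141, -0.024, 0.001]
force: [0.7, -0.9, 0.2]
width: 0.179
gripper_force: 0.0
clock: 2.6
position: [0.4811, -0.0026, 0.2926]
ee_rot: [-3.138, 0.011, -0.003]
force: [-0.7, -0.4, -0.7]
width: 0.004
gripper_force: 0.0
```

To row units: 0.02 m is 0.0333, 0.006 m is 0.01.

```bash
echo '[[[0, 0.01, 0.0333, 0, 0], [0, 0, 0.025, 0, 0], [0, 0, 0.0083, 0, 0], [0, 0, 0.0083, 0, 0], [0, 0, 0.0083, 0, 0], [0, 0, 0, 0, 0]]]' > m.json && python3 -m creep m.json
```

```text
clock: 3.2
position: [0.4792, -0.0149, 0.2422]
ee_rot: [3.141, -0.024, 0.001]
force: [-0.2, -0.5, 2.8]
width: 0.006
gripper_force: 1.2
```

```bash
python3 - <<'E'
from h import *
p,T,s=look('scene',[],'s2.png')
cv2.imwrite('pics/s2c.png',cv2.resize(p['image'][120:300,180:420],None,fx=3,fy=3,interpolation=2))
E
```

```text
(no output)
```

View pics/s2c.png

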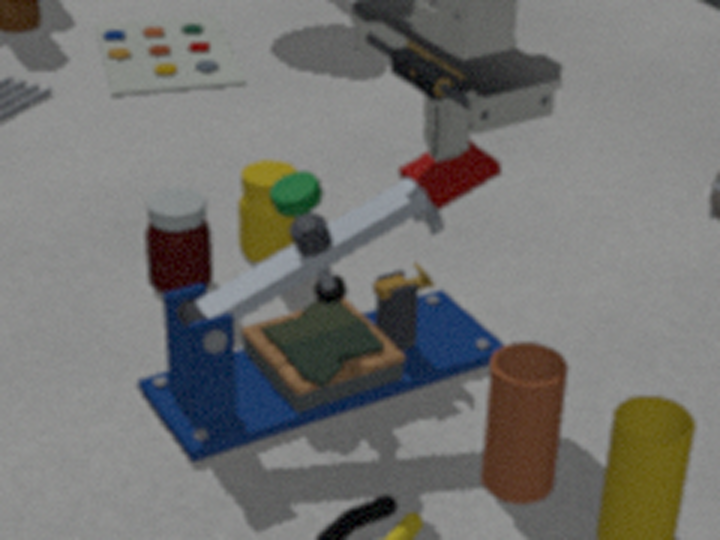

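The crop shows the closed fingertips standing on the red tab (about 450,165), with everything else untouched. Now I push it down along the arc.

To row units: 0.01 m is 0.0167, -0.002 m is -0.0033.

```bash
echo '[[[-0.005, 0, 0.0167, 0, 0], [-0.005, 0, 0.0167, 0, 0], [-0.005, 0, 0.0167, 0, 0], [-0.0033, 0, 0.0167, 0, 0], [-0.0033, 0, 0.0167, 0, 0], [-0.0033, 0, 0.0167, 0, 0], [0, 0, 0, 0, 0]]]' > m.json && python3 -m creep m.json; echo '[[[-0.0017, 0, 0.01, 0, 0], [0, 0, 0.0083, 0, 0], [0, 0, 0.005, 0, 0], [0, 0, 0, 0, 0]]]' > m.json && python3 -m creep m.json
```

```text
clock: 3.95
position: [0.4636, -0.0146, 0.181]
ee_rot: [-3.141, 0.024, 0.002]
force: [2.0, 0.2, 4.0]
width: 0.006
gripper_force: 1.9
clock: 4.35
position: [0.4625, -0.0146, 0.1678]
ee_rot: [3.141, -0.024, -0.002]
force: [2.2, 0.9, 1.6]
width: 0.004
gripper_force: 0.8
```

To row units: 0.002 m is 0.0033, 0.001 m is 0.0017.

```bash
echo '[[[0, 0, 0.0033, 0, 0], [0, 0, 0.0017, 0, 0], [0, 0, 0, 0, 0]]]' > m.json && python3 -m creep m.json;echo '[[[0, 0, 0.0033, 0, 0], [0, 0, 0, 0, 0]]]' > m.json && python3 -m creep m.json
```

```text
clock: 4.65
position: [0.4625, -0.0146, 0.165]
ee_rot: [3.141, -0.024, -0.002]
force: [-2.3, 0.5, 4.6]
width: 0.006
gripper_force: 2.2
clock: 4.85
position: [0.4624, -0.0146, 0.1629]
ee_rot: [3.141, -0.024, -0.002]
force: [-2.4, 0.7, 4.4]
width: 0.005
gripper_force: 2.3
```

To row units: 0.0015 m is 0.0025.

```bash
echo '[[[0, 0, 0.0025, 0, 0], [0, 0, 0, 0, 0]]]' > m.json && python3 -m creep m.json;echo '[[[0, 0, 0.0025, 0, 0], [0, 0, 0, 0, 0]]]' > m.json && python3 -m creep m.json
```

```text
clock: 5.05
position: [0.4625, -0.0146, 0.1621]
ee_rot: [3.141, -0.024, -0.002]
force: [-5.6, 0.7, 16.4]
width: 0.002
gripper_force: 8.0
clock: 5.25
position: [0.4625, -0.0146, 0.1613]
ee_rot: [3.141, -0.024, -0.001]
force: [-10.0, 1.1, 27.5]
width: 0.004
gripper_force: 13.9
```

Rigid stop reached (27 N). I lift off slowly, then look.

To row units: -0.04 m is -0.0667, -0.03 m is -0.05.

```bash
echo '[[[0, 0, -0.005, 0, 0], [0, 0, -0.01, 0, 0], [0, 0, -0.0333, 0, 0], [0, 0, -0.0667, 0, 0], [0, 0, -0.05, 0, 0], [0, 0, 0, 0, 0], [0, 0, 0, 0, 0], [0, 0, 0, 0, 0]]]' > m.json && python3 -m creep m.json
python3 - <<'E'
from h import *
p,T,s=look('scene',[])
cv2.imwrite('pics/s3c.png',cv2.resize(p['image'][120:300,180:420],None,fx=3,fy=3,interpolation=2))
p,T,s=look('top',['knob_top'])
m=masks(p['image'])
for k,z in [('red',.1),('green',.158)]:
    b,c,st=big(m[k]); print(k,c,st,plane(c,p,T,z).round(4))
E
```

```text
clock: 6.05
position: [0.4624, -0.0148, 0.2583]
ee_rot: [3.141, -0.024, -0.003]
force: [-0.1, 0.6, -0.2]
width: 0.009
gripper_force: 0.0
top knob_top 0.79 [ 0.594 -0.013  0.157]Traceback (most recent call last):
  File "<stdin>", line 7, in <module>
  File "h.py", line 21, in big
    n,l,st,c=cv2.connectedComponentsWithStats(m.astype('uint8')); i=1+st[1:,4].argmax(); return l==i,c[i],st[i]
                                                                      ~~~~~~~~~~~~~~~^^
ValueError: attempt to get argmax of an empty sequence
```

View pics/s3c.png

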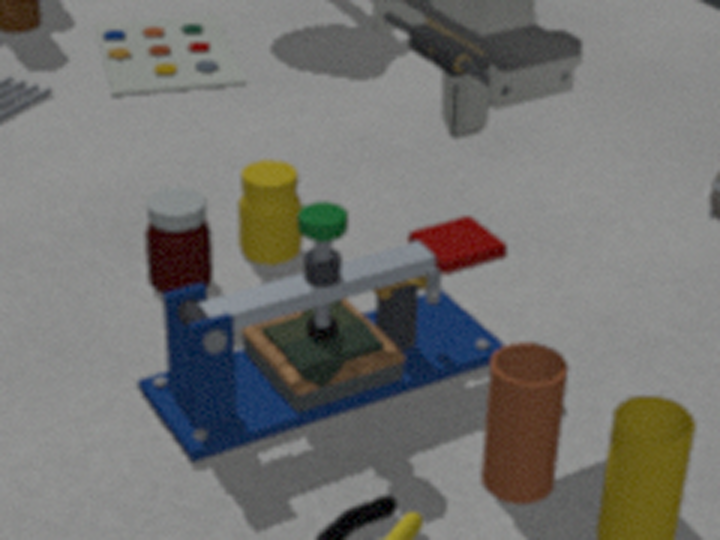

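The arm stays level and latched, the knob (323,220 in the crop) is out, and the gripper is clear. On to the knob.

To row units: 0.044 m is 0.0733, -0.002 m is -0.0033.

```bash
echo '[[[0.0733, -0.0017, 0, 0, 0], [0.0733, -0.0017, 0, 0, 0], [0.0717, -0.0033, 0, 0, 0], [0, 0, 0.0167, 0, 0], [0, 0, 0.0167, 0, 0], [0, 0, 0.01, 0, 0], [0, 0, 0, 0, 0], [0, 0, 0, 0, 0], [0, 0, 0, 0, 0]]]' > m.json && python3 -m creep m.json
python3 - <<'E'
from h import *
p,T,s=look('scene',[])
cv2.imwrite('pics/s4c.png',cv2.resize(p['image'][120:300,180:420],None,fx=3,fy=3,interpolation=2))
E
```

```text
clock: 7.1
position: [0.5939, -0.0127, 0.2339]
ee_rot: [3.141, -0.024, 0.001]
force: [-0.1, -0.7, 0.1]
width: 0.006
gripper_force: 0.0
```

View pics/s4c.png

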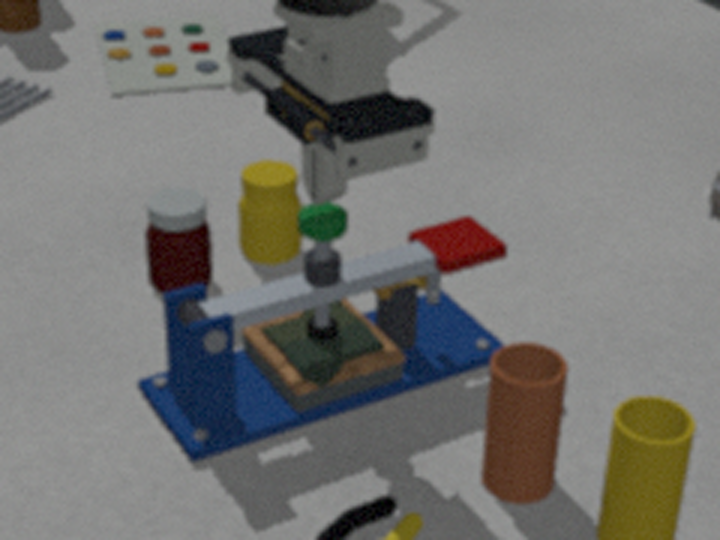

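The fingertips are centred just above the green knob. I go down in small steps and watch the force.

To row units: 0.008 m is 0.0133, 0.002 m is 0.0033.

```bash
for i in 1; do :; done; echo '[[[0, 0, 0.0133, 0, 0], [0, 0, 0.0033, 0, 0], [0, 0, 0, 0, 0], [0, 0, 0, 0, 0]]]' > m.json && python3 -m creep m.json; echo '[[[0, 0, 0.0033, 0, 0], [0, 0, 0.0033, 0, 0], [0, 0, 0, 0, 0], [0, 0, 0, 0, 0]]]' > m.json && python3 -m creep m.json; echo '[[[0, 0, 0.0033, 0, 0], [0, 0, 0.0033, 0, 0], [0, 0, 0, 0, 0], [0, 0, 0, 0, 0]]]' > m.json && python3 -m creep m.json
```

```text
clock: 7.55
position: [0.594, -0.0127, 0.2233]
ee_rot: [3.141, -0.024, -0.0]
force: [-0.4, -0.1, 2.2]
width: 0.004
gripper_force: 1.2
clock: 7.95
position: [0.5941, -0.0127, 0.2193]
ee_rot: [3.141, -0.024, 0.0]
force: [-1.5, -0.8, 4.9]
width: 0.007
gripper_force: 2.1
clock: 8.35
position: [0.5941, -0.0126, 0.2153]
ee_rot: [3.141, -0.024, 0.0]
force: [-1.9, 0.2, 6.4]
width: 0.007
gripper_force: 3.0
```

To row units: 0.002 m is 0.0033.

```bash
echo '[[[0, 0, 0.0033, 0, 0], [0, 0, 0.0033, 0, 0], [0, 0, 0, 0, 0], [0, 0, 0, 0, 0], [0, 0, 0, 0, 0]]]' > m.json && python3 -m creep m.json
python3 - <<'E'
from h import *
f=[]
p,T,s=look('scene',[])
cv2.imwrite('pics/s5c.png',cv2.resize(p['image'][120:300,180:420],None,fx=3,fy=3,interpolation=2))
for i in range(6): p,T,s=look('top',['pigment_jar','copper_tube','pliers'] if i==0 else []); f.append(s['force'])
print(np.mean(f,0),s['position'])
E
```

```text
clock: 8.85
position: [0.594, -0.0127, 0.2115]
ee_rot: [3.141, -0.024, 0.0]
force: [-1.9, -0.5, 7.9]
width: 0.002
gripper_force: 3.8
top pigment_jar 0.9 [ 0.636 -0.213  0.085]
top pigment_jar 0.52 [ 0.538 -0.226  0.084]
top copper_tube 0.76 [0.531 0.182 0.089]
top copper_tube 0.59 [0.494 0.284 0.078]
top pliers 0.6 [0.686 0.196 0.014]
[-2.31467837 -0.71693364  7.73028741] [ 0.59404147 -0.01266399  0.21151815]
```

View pics/s5c.png

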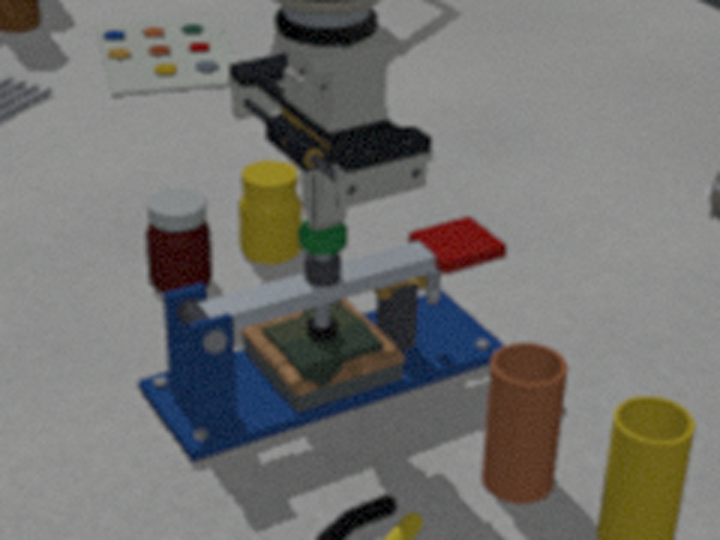

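The knob is about 12 mm down (7.8 N, and the height agrees), the arm is still latched, and the jar, tube and pliers look unmoved in the scene view.

```bash
python3 -c "from cell import workorder; print(workorder.sign_off())"
```

```text
the job is handed in; nothing more can be done
None
```

I've handed in the job: the press arm is latched on its catch, and the robot is holding the green knob about 12 mm down at about 8 N. The jar, tube and pliers showed no movement in the pictures; the sign-off gave no verdict.

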